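# Line up the hand stamps by size

## Task

Tidy the four wooden hand stamps onto the stamp strip: stand one in the middle of each cork square, in order of size, with the smallest next to the ink pad and the largest at the far end. Keep every stamp upright throughout (never tip one over), and leave them all standing freely, let go of.

Things in the scene. Friction and masses are not known exactly. Their poses are not given: they have to be found in the camera images.
- stamp_s: the smallest of four loose wooden hand stamps: square pale wood base 28 x 28 mm, 16 mm thick (its lowest 4 mm are black rubber), with an upright round dark wood handle 20 mm across (straight sides) centred on it; 62 mm tall in all, 30 g give or take a third. Origin at the centre of its underside, z up along the handle, x and y along the base's sides. Starts standing on the desk, any yaw.
- stamp_m: the second smallest of four loose wooden hand stamps: square pale wood base 38 x 38 mm, 18 mm thick (its lowest 4 mm are black rubber), with an upright round dark wood handle 22 mm across (straight sides) centred on it; 72 mm tall in all, 50 g give or take a third. Origin at the centre of its underside, z up along the handle, x and y along the base's sides. Starts standing on the desk, any yaw.
- stamp_l: the second largest of four loose wooden hand stamps: square pale wood base 48 x 48 mm, 20 mm thick (its lowest 4 mm are black rubber), with an upright round dark wood handle 24 mm across (straight sides) centred on it; 82 mm tall in all, 70 g give or take a third. Origin at the centre of its underside, z up along the handle, x and y along the base's sides. Starts standing on the desk, any yaw.
- stamp_xl: the largest of four loose wooden hand stamps: square pale wood base 58 x 58 mm, 22 mm thick (its lowest 4 mm are black rubber), with an upright round dark wood handle 26 mm across (straight sides) centred on it; 92 mm tall in all, 90 g give or take a third. Origin at the centre of its underside, z up along the handle, x and y along the base's sides. Starts standing on the desk, any yaw.
- rest_a: cork square 64 x 64 x 5 mm, number 1 of four fixed in a straight row, centres 78 mm apart, on the aluminium strip. Origin at the centre of its underside (12 mm above the desk; the cork's top is 5 mm above the origin), z up, y along the row from rest_d towards rest_a, x across the strip towards its lip.
- rest_b: cork square 64 x 64 x 5 mm, number 2 of four fixed in a straight row, centres 78 mm apart, on the aluminium strip. Origin at the centre of its underside (12 mm above the desk; the cork's top is 5 mm above the origin), z up, y along the row from rest_d towards rest_a, x across the strip towards its lip.
- rest_c: cork square 64 x 64 x 5 mm, number 3 of four fixed in a straight row, centres 78 mm apart, on the aluminium strip. Origin at the centre of its underside (12 mm above the desk; the cork's top is 5 mm above the origin), z up, y along the row from rest_d towards rest_a, x across the strip towards its lip.
- rest_d: cork square 64 x 64 x 5 mm, number 4 of four fixed in a straight row, centres 78 mm apart, on the aluminium strip. Origin at the centre of its underside (12 mm above the desk; the cork's top is 5 mm above the origin), z up, y along the row from rest_d towards rest_a, x across the strip towards its lip.
- strip: aluminium stamp strip 330 x 90 x 12 mm lying fixed on the desk, carrying the four cork squares; its place and yaw differ each time. Its rear edge has a lip 5 mm thick that rises 16 mm above the strip, 40 mm from the row's centre line. Origin at the centre of its underside, z up, y along the row from rest_d towards rest_a, x towards the lip.
- inkpad: ink pad: flat black box 110 x 74 x 18 mm with a dark blue cushion on top, fixed on the desk at one end of the strip, in line with the row, 97 mm from the nearest cork square's centre: beside rest_a or beside rest_d (differs each time). A round grey moistener with a yellow sponge stands at the other end. Origin at the centre of its underside, z up, y along the row.
Not all that is in view belongs to the job. What is shaped like the stamp_s but orange is not meant.

How it is judged:
By the outcome, as a careful person would: the job done as asked, in the order asked, and still so for the second after the job is handed in, with the robot touching nothing.
It also fails if it takes over 99 s, if anything falls off the work surface, if the arm or the gripper's body presses on something with over 40 N, if the wrist force passes 120 N, or if a joint passes its speed limit or range.

## Robot

A 6-joint arm with a two-finger parallel gripper is mounted at the origin on the work surface. World frame = base frame: x ahead of the robot, y to its left, z up, the work surface at z = 0. Lengths are in m, angles in rad, forces in N, time in s.
With the tool pointing down it reaches from about 0.275 to 0.725 m from the base axis. Payload 5.6 kg.
Tool frame: the origin (TCP) lies between the finger pads; the fingertips stand bot.tip_reach ahead of it and the grasp point (between the pads) lies 11 mm behind it (bot.tip_reach is the distance from the TCP to the fingertips, in m); z points along the fingers, y is the direction in which the jaws open and shut (so a half turn about z gives the same grasp; the last joint's range is limited). The gripper opens to 85 mm and grips with 20 to 120 N. Pads are 22 mm wide; open, the fingers measure 114 mm over their backs; the gripper's body (76 mm by 85 mm) begins 54 mm behind the grasp point. The pads swing forward as they close: fully open they stand 13 mm farther back than shut.
Start: joints at [-0.979, 0.255, 0.108, 0, -1.424, -0.285], TCP at [0.166, -0.524, 0.239] pointing down, gripper open.
Joint ranges: [-2.95, 2.95], [-1.21, 1.97], [-1.09, 1.5], [-2.87, 1.71], [-2.94, -0.07], [-3.05, 3.05]. Speed limits (rad/s): [2.57, 2.57, 3.14, 3.14, 3.14, 3.14].

## Interface

Orientations are given as a unit quaternion [w, x, y, z].
In Python, from cell import bot gives the robot as it stands.
- The arm moves only by the tool apply_moves, never from a script. Its argument "moves" is a list of rows, each a list of 4 numbers: the shift along the tool's x, y, z in cm, then the turn about the tool's z in degrees. In form: [[x, y, z, twist], ...]. A call has 1 to 8 rows; each row shifts and turns the commanded pose from where the row before left it, along the tool's axes as they then stand; what a row does not reach is not made up. A row lasts 1/10 s, in which the tool goes at most 50 mm and 8.59 degrees, less where a joint would pass 70% of its speed; a pose out of reach is approached as far as the arm can. A call is refused whole if a number of a shift passes 5 or a number of a turn 8.59, either way. A call with a gripper value outside its range is refused whole. "claw" is the closure, from 0 (fully open) to 1 (shut), set as the call begins (left out, the last holds). The fingers move at their own pace and stop on an object; the grip force is fixed at half the most. Time passes only in rows, so rows that do not move let the fingers close. It gives the time, the measured TCP pose, the force and the opening at its end, in the units of the state.
- bot.state(): the state, without advancing time (a new reading comes with each control period).
- bot.get_image(name): name is "scene" or "top" or "wrist"; returns (picture, depth): 420x560x3 uint8, red, green, blue; 420x560 float32, m along the optical axis (not along the pixel's ray), 0 where there is no reading.
- bot.calibration(name): a dict with "vfov" (degrees; the focal length in pixels is half the picture's height over the tangent of half this angle, whatever the lens; pixels are square), "cx", "cy" (the principal point, pixels), "eye" and "attitude" of the camera in the world. Camera axes: x right, y up, looking along -z (the intrinsics and any distortion apply to the point x, -y, -z); pixel columns grow to the right and rows downward; lengths in m; the calibration is good to about 2 mm. A picture is of the moment at which its call begins: read the wrist's pose just before it. calibration takes no time and is no camera call; for the wrist camera it gives the pose at the moment of the call.
- bot.finish_job(): hands the job in, once; it reports no verdict.
The state is a dict: "time": time; "q": joint angles; "dq": joint speeds; "effort": joint torques, N m; "tool_pos": TCP position; "ee_rot": TCP orientation; "contact_force": force on the tool from outside, world axes, zero at the start; "torque": the same for the moment, N m; "grip_width": finger opening in m.
Only numpy, scipy, OpenCV 4.12 (cv2) and the standard library are available. Lean on these libraries where they do the work, as an engineer would, in place of code of your own. Each camera call takes 0.05 s, during which the arm holds its last target.

## Working session

There is one attempt and no reset: what is moved stays moved. The work goes in short steps, Python scripts to look and compute and a tool call to move; the robot and the scene stay as the last step left them, time stands still between calls to the robot, and variables do not carry over. Pictures are saved under pics/ and viewed, and the job is handed in when it is done.

Besides the shell and the picture viewer there is one more tool, called after ">>>" as a command line: name --pt "numbers of a row" for each row, then --argument value for the rest. apply_moves: Moves the arm, as the interface text tells. Its arguments: {"type":"object","properties":{"moves":{"type":"array"},"claw":{"type":"number"}},"required":["moves"]}

```bash
ls; mkdir -p pics; python3 - <<'E'
from cell import bot
import cv2
print(bot.state(), bot.tip_reach)
for n in ("scene","top","wrist"):
    print(n,bot.calibration(n))
    im,d=bot.get_image(n)
    import numpy as np
    np.savez(f"pics/{n}0.npz",im=im,d=d)
    cv2.imwrite(f"pics/{n}0.png",im[:,:,::-1])
E
```

```text
pics
{'time': 0.0, 'q': array([-9.79418335e-01,  2.55700103e-01,  1.07004304e-01, -4.40414522e-04,
       -1.42388192e+00, -2.84581162e-01]), 'dq': array([ 1.06674117e-03, -6.31305989e-04,  7.83642068e-04, -2.71301030e-05,
        7.23159351e-05,  1.44019705e-03]), 'effort': array([-1.08196352e-04, -3.86628020e+01,  2.37936419e+01,  5.36516145e+00,
       -6.09713301e-03, -1.14282003e-05]), 'tool_pos': array([ 0.1659963 , -0.52385382,  0.23842565]), 'ee_rot': array([-1.80506357e-04, -1.52765405e-01,  9.88262056e-01,  8.98998260e-04]), 'contact_force': array([ 0.23947539, -0.1013722 , -0.91867864]), 'torque': array([ 0.05176962, -0.04618637, -0.02728419]), 'grip_width': 0.08541092499512704} 0.008
scene {'vfov': 56.2917863872991, 'cx': 286.8498178909844, 'cy': 209.3866992640373, 'eye': array([ 0.89836808, -0.34875202,  0.69674468]), 'attitude': array([0.85595125, 0.30739141, 0.14168661, 0.39087452])}
top {'vfov': 57.698177031856936, 'cx': 274.6330838412534, 'cy': 208.56412923560657, 'eye': array([0.38832637, 0.01946157, 0.8485078 ]), 'attitude': array([ 0.70731039,  0.04383103, -0.05993211, -0.70299289])}
wrist {'vfov': 63.98147514171219, 'cx': 273.8385370922032, 'cy': 209.5970261027694, 'eye': array([ 0.09488989, -0.54683837,  0.37232168]), 'attitude': array([ 0.58414534, -0.08700184, -0.11941411,  0.79808845])}
```

View pics/scene0.png

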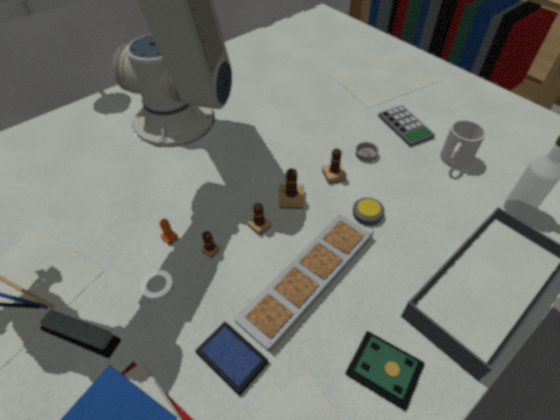

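View pics/top0.png

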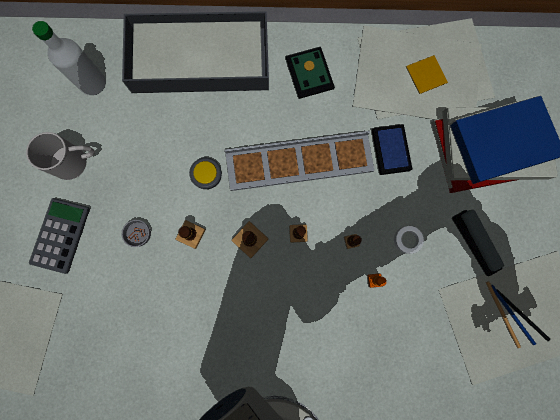

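View pics/wrist0.png

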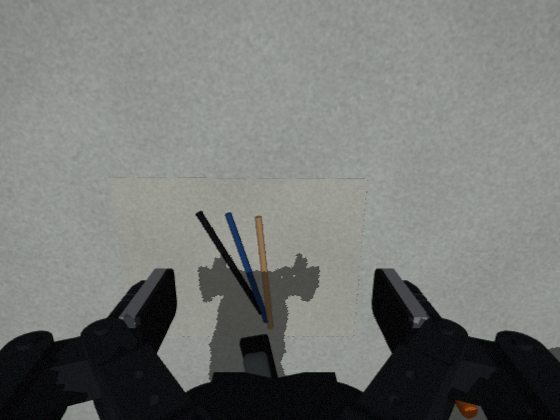

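Top view: the strip spans columns 226–374, with the ink pad on its right (about 392,148), so the −y end. The stamps sit near (353,241), (298,233), (188,233) and (250,238), and the orange decoy is at (376,281). Next I'll measure them.

```bash
cat > h.py <<'E'
import numpy as np, cv2
from scipy.spatial.transform import Rotation as R
def cal(c):
    f=210/np.tan(np.radians(c['vfov']/2)); w,x,y,z=c['attitude']
    return f,c['cx'],c['cy'],np.array(c['eye']),R.from_quat([x,y,z,w]).as_matrix()
def rays(c,uv):
    f,cx,cy,e,M=cal(c); uv=np.atleast_2d(uv).astype(float)
    d=np.c_[(uv[:,0]-cx)/f,-(uv[:,1]-cy)/f,-np.ones(len(uv))]@M.T
    return e,d
def onplane(c,uv,z):
    e,d=rays(c,uv); return e+d*((z-e[2])/d[:,2])[:,None]
def cloud(c,d):
    v,u=np.mgrid[:420,:560]; e,r=rays(c,np.c_[u.ravel(),v.ravel()])
    P=(e+r*d.reshape(-1,1)).reshape(420,560,3); P[d==0]=np.nan; return P
E
python3 - <<'E'
from h import *
from cell import bot
for n in ("top","scene"):
    a=np.load(f"pics/{n}0.npz"); im,d=a['im'],a['d']; c=bot.calibration(n)
    P=cloud(c,d); hsv=cv2.cvtColor(im,cv2.COLOR_RGB2HSV)
    x,y,z=P[...,0],P[...,1],P[...,2]
    print(n,"desk z", np.nanmedian(z[(x>.3)&(x<.6)&(abs(y)<.3)]))
    m=(z>0.012)&(x>.3)&(x<.66)&(abs(y)<.4)
    k,l,s,ce=cv2.connectedComponentsWithStats(m.astype(np.uint8))
    for i in range(1,k):
        if s[i,4]<40: continue
        q=P[l==i]; zm=np.percentile(q[:,2],98)
        t=q[q[:,2]>zm-.012]
        print(ce[i].round(),s[i,4],"zmax",zm.round(3),"top c",t.mean(0).round(3),"ext",np.ptp(q,axis=0).round(3),im[l==i].mean(0).round())
    # cork
    ck=((hsv[...,0]>5)&(hsv[...,0]<20)&(hsv[...,1]>90)&(hsv[...,2]>110)).astype(np.uint8)
    ck=cv2.morphologyEx(ck,cv2.MORPH_CLOSE,np.ones((5,5)));ck=cv2.morphologyEx(ck,cv2.MORPH_OPEN,np.ones((3,3)))
    for cn in cv2.findContours(ck,0,1)[0]:
        if cv2.contourArea(cn)<250: continue
        r=cv2.minAreaRect(onplane(c,cn[:,0],.017)[:,:2].astype(np.float32)*1000)
        mm=cv2.drawContours(np.zeros((420,560),np.uint8),[cn],-1,1,-1)>0
        print("cork",cn[:,0].mean(0).round(),np.round(r[0],1),np.round(r[1],1),round(r[2],1),"depth med",np.nanmedian(P[mm],axis=0).round(4))
E
```

```text
top desk z -0.0003485110006377079
[452. 160.] 646 zmax 0.075 top c [ 0.653 -0.398  0.073] ext [0.106 0.023 0.07 ] [66. 65. 63.]
[294. 161.] 3859 zmax 0.027 top c [ 0.622 -0.041  0.018] ext [0.1   0.336 0.02 ] [108.  82.  60.]
[393. 158.] 854 zmax 0.02 top c [ 0.629 -0.268  0.017] ext [0.065 0.08  0.009] [22. 32. 58.]
[ 90. 150.] 48 zmax 0.069 top c [0.631 0.397 0.063] ext [0.01  0.007 0.039] [78. 77. 76.]
[205. 173.] 786 zmax 0.028 top c [0.589 0.155 0.023] ext [0.069 0.071 0.018] [102.  91.  30.]
[134. 233.] 171 zmax 0.022 top c [0.456 0.304 0.018] ext [0.056 0.061 0.012] [77. 79. 83.]
[189. 234.] 505 zmax 0.083 top c [0.454 0.184 0.08 ] ext [0.06  0.062 0.073] [90. 66. 40.]
[249. 239.] 716 zmax 0.092 top c [0.443 0.055 0.091] ext [0.078 0.078 0.082] [64. 47. 28.]
[298. 233.] 298 zmax 0.073 top c [ 0.458 -0.05   0.07 ] ext [0.038 0.039 0.062] [58. 41. 24.]
[409. 239.] 406 zmax 0.02 top c [ 0.445 -0.295  0.017] ext [0.06  0.061 0.01 ] [117. 121. 125.]
[353. 241.] 183 zmax 0.063 top c [ 0.441 -0.168  0.06 ] ext [0.031 0.031 0.051] [33. 22. 13.]
[376. 280.] 197 zmax 0.063 top c [ 0.357
[... 1268 characters left out ...]
 284.] 507 zmax 0.02 top c [ 0.449 -0.298  0.017] ext [0.062 0.06  0.009] [144. 147. 145.]
[221. 346.] 1403 zmax 0.02 top c [ 0.631 -0.272  0.017] ext [0.064 0.08  0.009] [53. 65. 89.]
[153. 385.] 589 zmax 0.053 top c [ 0.622 -0.392  0.05 ] ext [0.1   0.021 0.064] [125. 126. 118.]
cork [269. 316.] [ 641.2 -171.8] [60.4 60.4] 8.1 depth med [ 0.6421 -0.1729  0.017 ]
cork [296. 287.] [630.1 -94.6] [59.8 60.4] 8.4 depth med [ 0.631  -0.0954  0.017 ]
cork [321. 261.] [618.3 -18.1] [60.6 60.3] 9.0 depth med [ 0.6189 -0.0188  0.017 ]
cork [343. 237.] [607.2  58.8] [59.9 60. ] 9.2 depth med [0.6078 0.0581 0.0171]
cork [548.  50.] [ 517.2 1176.4] [ 54.5 467.7] 15.4 depth med [ 0.2503  2.2276 -0.4862]
```

```bash
cat > meas.py <<'E'
from h import *
SZ={'s':(.062,.016,28),'m':(.072,.018,38),'l':(.082,.020,48),'xl':(.092,.022,58)}
def stamps(c,im,d,seeds,z0=0):
    P=cloud(c,d); out={}
    for k,(sx,sy) in seeds.items():
        H,b,w=SZ[k]
        near=np.hypot(P[...,0]-sx,P[...,1]-sy)<.055
        t=near&(abs(P[...,2]-z0-H)<.004); tp=P[t]
        bm=near&(P[...,2]>z0+.006)&(P[...,2]<z0+b+.005)
        pts=P[bm][:,:2]; pts=pts[np.linalg.norm(pts-np.array([sx,sy]),axis=1)<w/1000*.75+.004]
        r=cv2.minAreaRect((pts*1000).astype(np.float32))
        cen=cv2.minEnclosingCircle((tp[:,:2]*1000).astype(np.float32))
        a=(r[2]+45)%90-45
        print(k,"top mean",(tp.mean(0)*1000).round(1),len(tp),"circ",np.round(cen[0],1),round(cen[1],1),"base",np.round(r[0],1),np.round(r[1],1),"yaw",round(a,1))
E
python3 - <<'E'
from meas import *
from cell import bot
seeds=dict(s=(.443,-.169),m=(.46,-.052),l=(.455,.183),xl=(.445,.053))
for n in ("top","scene"):
    a=np.load(f"pics/{n}0.npz"); stamps(bot.calibration(n),a['im'],a['d'],seeds)
E
```

```text
s top mean [ 441.4 -168.6   60.9] 61 circ [ 441.3 -168.7] 9.6 base [ 441.5 -168.6] [27.5 28.2] yaw 14.4
m top mean [458.1 -50.6  70.9] 81 circ [457.4 -50.5] 10.4 base [458.4 -50.9] [37.9 38. ] yaw 3.7
l top mean [454.3 185.   81.1] 106 circ [454.1 185.5] 11.7 base [454.8 185.5] [48.8 47.9] yaw -25.2
xl top mean [443.4  55.1  91. ] 123 circ [443.5  55.3] 12.4 base [443.7  55.4] [58.  57.9] yaw -41.9
s top mean [ 443.8 -170.9   61.2] 62 circ [ 442.8 -171.2] 9.8 base [ 443.9 -171. ] [27.8 26.8] yaw 13.4
m top mean [461.  -53.4  71.3] 69 circ [460.2 -53. ] 10.8 base [459.8 -52.7] [38.4 39.1] yaw 2.3
l top mean [456.6 182.5  81.6] 58 circ [455.7 183.5] 12.0 base [456.3 182.9] [48.3 50.8] yaw -23.4
xl top mean [445.3  52.5  91.4] 81 circ [444.7  53.4] 12.7 base [444.6  53.8] [57.8 61.1] yaw -43.1
```

```bash
cat > go.py <<'E'
# usage: python3 go.py x y z phi(mm,deg): shift in tool axes now (cm) and twist (deg)
import sys
from h import *
from cell import bot
s=bot.state(); p=s['tool_pos']; w,x,y,z=s['ee_rot']; M=R.from_quat([x,y,z,w]).as_matrix()
phi=np.degrees(np.arctan2(M[1,0],M[0,0]))
print("t",round(s['time'],2),"tcp mm",(p*1000).round(1),"phi",phi.round(2),"tilt",np.degrees(np.arccos(-M[2,2])).round(2),"grip",round(s['grip_width']*1000,1),"F",np.round(s['contact_force'],1),"q",np.degrees(s['q']).round())
if len(sys.argv)>4:
    t=np.array([float(a) for a in sys.argv[1:4]])/1000; d=M.T@(t-p)
    dphi=(phi-float(sys.argv[4])+180)%360-180
    print("shift cm",(d*100).round(2),"twist",dphi.round(2))
E
python3 go.py 442.5 -170 150 -76
```

```text
t 0.15 tcp mm [ 166.1 -524.   238.6] phi -162.42 tilt 0.08 grip 85.8 F [-0.6 -0.4 -0.1] q [-56.  15.   6.  -0. -82. -16.]
shift cm [-37.04  25.39   8.9 ] twist -86.42
```

>>> apply_moves --pt "-3 2.1 0 0" --pt "-3 2.1 0 0" --pt "-3 2.1 0 0" --pt "-3 2.1 0 0" --pt "-3 2.1 0 0" --pt "-3 2.1 0 0" --pt "-3 2.1 0 0" --pt "-3 2.1 0 0"

```text
time: 0.95
tool_pos: [0.3447, -0.2902, 0.2391]
ee_rot: [-0.0, -0.153, 0.988, 0.0]
contact_force: [0.6, 0.6, 0.0]
grip_width: 0.0852
```

>>> apply_moves --pt "-3.2 2.1 0 0" --pt "-3.2 2.1 0 0" --pt "-3.2 2.1 0 0" --pt "-3.4 2.2 0 0" --pt "0 0 0.5 -8" --pt "0 0 1 -8" --pt "0 0 1 -8" --pt "0 0 1 -8"

```text
time: 1.75
tool_pos: [0.4423, -0.1711, 0.2036]
ee_rot: [-0.0, -0.422, 0.907, 0.0]
contact_force: [-0.1, -0.2, 0.3]
grip_width: 0.0851
```

>>> apply_moves --pt "0 0 1 -8" --pt "0 0 1 -8" --pt "0 0 1 -8" --pt "0 0 1 -8" --pt "0 0 1 -8" --pt "0 0 0.4 -8" --pt "0 0 0 -6.4" --pt "0 0 0 0"

```text
time: 2.55
tool_pos: [0.4422, -0.1713, 0.1499]
ee_rot: [0.0, 0.788, -0.615, -0.0]
contact_force: [0.5, 0.0, 0.2]
grip_width: 0.0853
```

```bash
python3 go.py 442.5 -170 150 -76
```

```text
t 2.55 tcp mm [ 442.2 -171.3  149.9] phi -75.97 tilt 0.05 grip 85.3 F [0.5 0.  0.2] q [ -2.   9. -14.  -0. -67.  16.]
shift cm [-0.12 -0.07 -0.01] twist 0.03
```

```bash
python3 - <<'E'
from meas import *
from cell import bot
c=bot.calibration("wrist"); im,d=bot.get_image("wrist"); cv2.imwrite("pics/w1.png",im[:,:,::-1])
stamps(c,im,d,dict(s=(.4425,-.170)))
E
```

```text
s top mean [ 441.6 -170.6   60.6] 542 circ [ 441.5 -169.9] 9.7 base [ 441.2 -170.5] [27.5 27.2] yaw 13.7
```

View pics/w1.png

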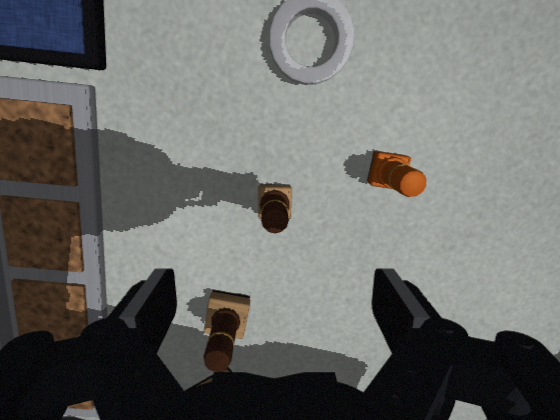

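The wrist view shows stamp_s at about (275,205), centred between the jaws. All three cameras agree to within about 2 mm, so I'm going down to grip it.

>>> apply_moves --pt "-0.1 0 2 0" --pt "0 0 2.5 0" --pt "0 0 2.5 0" --pt "0 0 2 0" --pt "0 0 2 0" --pt "0 0 1 0" --pt "0 0 0 0"

```text
time: 3.3
tool_pos: [0.4413, -0.1703, 0.0293]
ee_rot: [0.001, 0.787, -0.617, -0.001]
contact_force: [0.4, -0.7, 0.5]
grip_width: 0.0856
```

>>> apply_moves --pt "0 0 0 0" --pt "0 0 0 0" --pt "0 0 0 0" --pt "0 0 0 0" --pt "0 0 0 0" --pt "0 0 0 0" --pt "0 0 0 0" --pt "0 0 0 0" --claw 1

```text
time: 4.1
tool_pos: [0.4426, -0.1705, 0.0308]
ee_rot: [-0.0, 0.788, -0.616, 0.0]
contact_force: [-1.4, 1.3, 5.4]
grip_width: 0.0186
```

```bash
python3 go.py 640 -171.3 110 -81.7
```

```text
t 4.1 tcp mm [ 442.6 -170.5   30.8] phi -76.01 tilt 0.05 grip 18.6 F [-1.4  1.3  5.4] q [ -2.  16. -25.   0. -49.  16.]
shift cm [  4.85 -19.14  -7.9 ] twist 5.69
```

>>> apply_moves --pt "0 0 -0.5 0" --pt "0 0 -1 0" --pt "0 0 -1.5 0" --pt "0 0 -2 0" --pt "0 0 -2 2" --pt "0 0 -1 3.7" --pt "0 0 0 0"

```text
time: 4.8
tool_pos: [0.4433, -0.1706, 0.1123]
ee_rot: [-0.001, 0.756, -0.654, 0.002]
contact_force: [-0.4, -0.2, -0.1]
grip_width: 0.0185
```

```bash
python3 go.py 640 -171.3 110 -81.7; python3 - <<'E'
from meas import *
from cell import bot
c=bot.calibration("wrist"); im,d=bot.get_image("wrist"); cv2.imwrite("pics/w2.png",im[:,:,::-1])
E
```

```text
t 4.8 tcp mm [ 443.3 -170.6  112.3] phi -81.75 tilt 0.22 grip 18.5 F [-0.4 -0.2 -0.1] q [ -2.  11. -18.   0. -61.  10.]
shift cm [  2.89 -19.46   0.3 ] twist -0.05
```

View pics/w2.png

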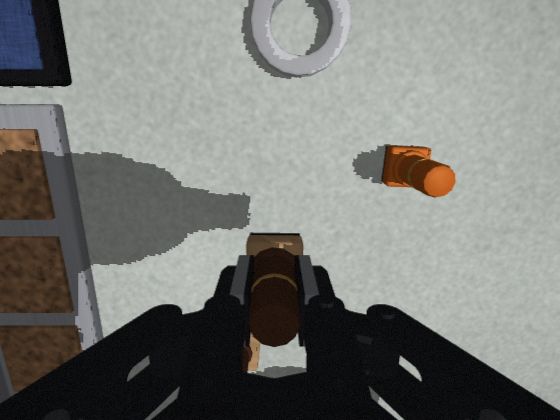

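stamp_s is held with its base square to the picture (front edge at row 235). I'm carrying it to the cork beside the ink pad.

>>> apply_moves --pt "0.3 -2 0 0" --pt "0.4 -3 0 0" --pt "0.5 -3.3 0 0" --pt "0.5 -3.3 0 0" --pt "0.5 -3.3 0 0" --pt "0.4 -2.6 0 0" --pt "0.3 -2 0 0" --pt "0 0 0 0"

```text
time: 5.65
tool_pos: [0.6405, -0.1708, 0.1078]
ee_rot: [0.001, 0.757, -0.654, -0.001]
contact_force: [-0.2, 0.1, -0.7]
grip_width: 0.0187
```

```bash
python3 go.py 640 -171.3 48 -81.7; python3 - <<'E'
from meas import *
from cell import bot
c=bot.calibration("wrist"); im,d=bot.get_image("wrist"); cv2.imwrite("pics/w3.png",im[:,:,::-1])
for n in ("top","scene"):
    im,d=bot.get_image(n); cv2.imwrite(f"pics/{n}3.png",im[:,:,::-1])
    P=cloud(bot.calibration(n),d)
E
```

```text
t 5.65 tcp mm [ 640.5 -170.8  107.8] phi -81.61 tilt 0.15 grip 18.7 F [-0.2  0.1 -0.7] q [ -1.  31.  12.  -0. -71.  10.]
shift cm [0.05 0.04 5.98] twist 0.09
```

View pics/w3.png

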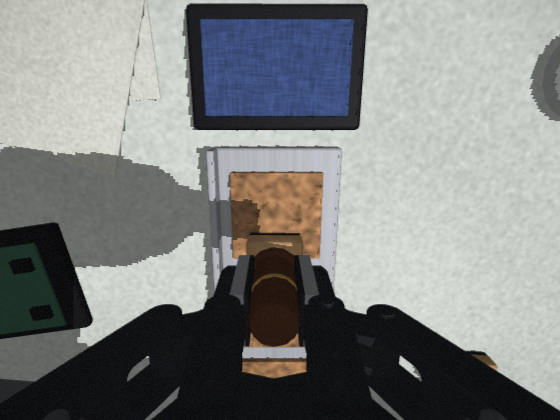

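View pics/scene3.png

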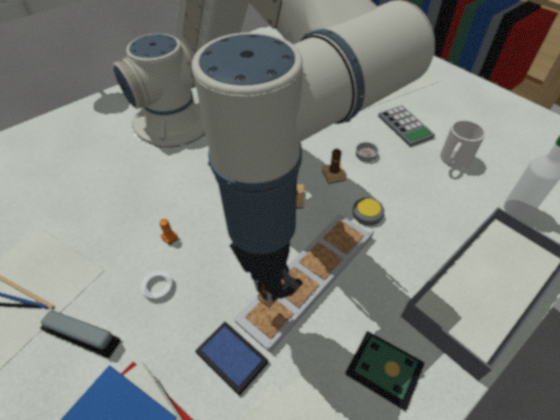

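```bash
cat > corkw.py <<'E'
# cork straight under/ahead of tool in the wrist view: its outline at z=.017, in strip axes
from meas import *
from cell import bot
import sys
c=bot.calibration("wrist"); im,d=bot.get_image("wrist")
P=cloud(c,d); hsv=cv2.cvtColor(im,cv2.COLOR_RGB2HSV)
a=np.radians(8.3); ex=np.array([np.cos(a),np.sin(a)]); ey=np.array([np.sin(a),-np.cos(a)])
q0=np.array([.640,-.1713])
v,u=np.mgrid[:420,:560]
Q=onplane(c,np.c_[u.ravel(),v.ravel()],.017)[:,:2]-q0
X=(Q@ex*1000).reshape(420,560);Y=(Q@ey*1000).reshape(420,560)
ck=(hsv[...,0]>5)&(hsv[...,0]<22)&(hsv[...,1]>80)&(abs(P[...,2]-.017)<.004)
off=float(sys.argv[1]) if len(sys.argv)>1 else 0
Y=Y+off
ck&=(abs(X)<38)&(abs(Y)<38)
print("far edge Y (want 32)",[round(Y[ck&(abs(X-x)<4)].max(),1) for x in (-24,-12,0,12,24)])
for y in (8,14,20,26):
    s=ck&(abs(Y-y)<3)
    if s.sum()>20: print("Y",y,"X",X[s].min().round(1),X[s].max().round(1),"mid",((X[s].min()+X[s].max())/2).round(1))
E
python3 corkw.py
```

```text
far edge Y (want 32) [np.float64(32.0), np.float64(32.7), np.float64(32.0), np.float64(32.0), np.float64(32.0)]
Y 8 X -32.8 29.7 mid -1.6
Y 14 X -32.6 30.2 mid -1.2
Y 20 X -32.4 29.9 mid -1.2
Y 26 X -32.8 30.2 mid -1.3
```

>>> apply_moves --pt "0 0.1 1 0" --pt "0 0 1.5 0" --pt "0 0 1.5 0" --pt "0 0 1 0" --pt "0 0 0.5 0" --pt "0 0 0.2 0" --pt "0 0 0.1 0" --pt "0 0 0 0"

```text
time: 6.65
tool_pos: [0.6387, -0.1712, 0.0528]
ee_rot: [-0.0, 0.756, -0.654, 0.0]
contact_force: [0.7, 0.2, -0.6]
grip_width: 0.0188
```

```bash
python3 go.py 639.3 -171.1 48 -81.7
```

```text
t 6.65 tcp mm [ 638.7 -171.2   52.8] phi -81.72 tilt 0.06 grip 18.8 F [ 0.7  0.2 -0.6] q [ -2.  33.   7.   0. -64.  10.]
shift cm [-0.   -0.06  0.48] twist -0.02
```

>>> apply_moves --pt "0 0 0.2 0" --pt "0 0 0.2 0" --pt "0 0 0 0" --pt "0 0 0 0"

```text
time: 7.05
tool_pos: [0.6383, -0.1712, 0.0483]
ee_rot: [0.0, 0.756, -0.654, -0.0]
contact_force: [-0.4, 0.6, -0.4]
grip_width: 0.0187
```

```bash
python3 go.py 639.3 -171.1 48 -81.7
```

```text
t 7.05 tcp mm [ 638.3 -171.2   48.3] phi -81.72 tilt 0.01 grip 18.7 F [-0.4  0.6 -0.4] q [ -1.  33.   6.   0. -63.  10.]
shift cm [ 0.01 -0.1   0.03] twist -0.02
```

>>> apply_moves --pt "0 -0.1 0 0" --pt "0 0 0.1 0" --pt "0 0 0 0" --pt "0 0 0 0"

```text
time: 7.45
tool_pos: [0.6397, -0.1711, 0.0479]
ee_rot: [-0.0, 0.756, -0.654, 0.0]
contact_force: [-1.2, 0.9, 3.4]
grip_width: 0.0186
```

Contact at 3.4 N upward, so it is down. I'm releasing and rising.

>>> apply_moves --pt "0 0 0 0" --pt "0 0 0 0" --pt "0 0 0 0" --pt "0 0 0 0" --pt "0 0 0 0" --pt "0 0 0 0" --claw 0

```text
time: 8.05
tool_pos: [0.6393, -0.171, 0.0472]
ee_rot: [0.0, 0.756, -0.654, -0.0]
contact_force: [-0.1, -1.3, 0.5]
grip_width: 0.0855
```

>>> apply_moves --pt "0 0 -0.5 0" --pt "0 0 -1.5 0" --pt "0 0 -2.5 0" --pt "0 0 -3 0" --pt "0 0 -3 0" --pt "0 0 -1.5 0" --pt "0 0 0 0"

```text
time: 8.75
tool_pos: [0.6408, -0.1714, 0.171]
ee_rot: [-0.002, 0.756, -0.654, 0.003]
contact_force: [0.9, -0.2, -0.8]
grip_width: 0.0857
```

```bash
python3 go.py 459.3 -51.8 150 -87; python3 corkw.py;  python3 - <<'E'
from meas import *
from cell import bot
c=bot.calibration("wrist"); im,d=bot.get_image("wrist"); cv2.imwrite("pics/w4.png",im[:,:,::-1])
stamps(c,im,d,dict(s=(.6395,-.171)),.017)
E
```

```text
t 8.75 tcp mm [ 640.8 -171.4  171. ] phi -81.71 tilt 0.37 grip 85.7 F [ 0.9 -0.2 -0.8] q [ -1.  29.  17.   0. -78.  10.]
shift cm [-14.46  16.25   1.98] twist 5.29
far edge Y (want 32) [np.float64(32.0), np.float64(32.0), np.float64(32.0), np.float64(32.0), np.float64(32.0)]
Y 8 X -32.8 29.6 mid -1.6
Y 14 X -32.7 30.3 mid -1.2
Y 20 X -32.5 30.1 mid -1.2
Y 26 X -32.2 30.0 mid -1.1
s top mean [ 639.6 -171.1   77.6] 527 circ [ 639.3 -170.6] 9.8 base [ 639.6 -170.4] [27.9 28.2] yaw 8.3
```

View pics/w4.png

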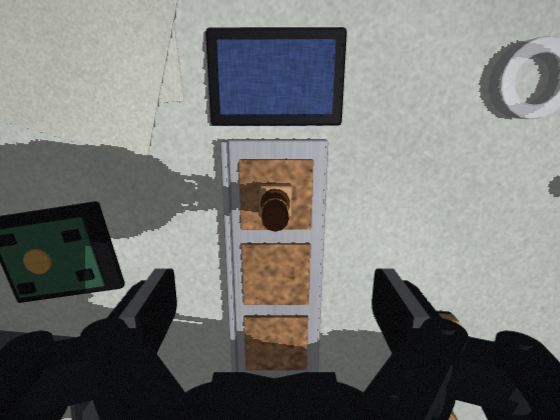

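stamp_s stands upright on the first cork (275,205). It is within about 1 mm of the cork centre and its yaw of 8.3° matches the strip. Next is stamp_m.

>>> apply_moves --pt "-1.5 1.7 0 0" --pt "-1.9 2.1 0 0" --pt "-1.9 2.1 0 0" --pt "-1.9 2.1 0 0" --pt "-1.9 2.1 0 0" --pt "-1.9 2.1 0 0" --pt "-1.9 2.1 0.5 0" --pt "-1.5 1.9 1.5 5.3"

```text
time: 9.65
tool_pos: [0.4573, -0.0513, 0.147]
ee_rot: [-0.0, 0.725, -0.689, 0.0]
contact_force: [1.3, -0.3, -0.6]
grip_width: 0.0852
```

>>> apply_moves --pt "0 0 0 0" --pt "0 0 0 0"

```text
time: 9.85
tool_pos: [0.4576, -0.0519, 0.1466]
ee_rot: [0.001, 0.726, -0.688, -0.0]
contact_force: [-0.1, -0.8, -0.6]
grip_width: 0.0854
```

```bash
python3 go.py 458.7 -51.8 40 -87;  python3 - <<'E'
from meas import *
from cell import bot
c=bot.calibration("wrist"); im,d=bot.get_image("wrist"); cv2.imwrite("pics/w5.png",im[:,:,::-1])
stamps(c,im,d,dict(m=(.459,-.052)))
E
```

```text
t 9.85 tcp mm [457.6 -51.9 146.6] phi -86.92 tilt 0.11 grip 85.4 F [-0.1 -0.8 -0.6] q [ 13.   8. -17.   0. -66. -10.]
shift cm [-0.   -0.13 10.66] twist 0.08
m top mean [458.  -52.6  70.7] 724 circ [457.8 -52.2] 10.8 base [458.  -52.2] [38.1 37.6] yaw 2.7
```

>>> apply_moves --pt "0.05 0 2 0" --pt "0 0 2.5 0" --pt "0 0 2.5 0" --pt "0 0 2 0" --pt "0 0 1.2 0" --pt "0 0 0.4 0" --pt "0 0 0 0"

```text
time: 10.6
tool_pos: [0.4587, -0.0527, 0.0409]
ee_rot: [0.0, 0.725, -0.689, -0.0]
contact_force: [0.4, 0.1, 0.4]
grip_width: 0.0851
```

>>> apply_moves --pt "0 0 0 0" --pt "0 0 0 0" --pt "0 0 0 0" --pt "0 0 0 0" --pt "0 0 0 0" --pt "0 0 0 0" --pt "0 0 0 0" --pt "0 0 0 0" --claw 1

```text
time: 11.4
tool_pos: [0.4585, -0.0523, 0.0416]
ee_rot: [-0.0, 0.725, -0.688, 0.0]
contact_force: [-0.7, 0.1, 5.1]
grip_width: 0.0207
```

```bash
python3 go.py 628.2 -94.2 130 -81.7
```

```text
t 11.4 tcp mm [458.5 -52.3  41.6] phi -87.01 tilt 0.03 grip 20.7 F [-0.7  0.1  5.1] q [ 13.  14. -26.   0. -50. -10.]
shift cm [  5.07 -16.73  -8.83] twist -5.31
```

>>> apply_moves --pt "0 0 -0.5 0" --pt "0 0 -1 0" --pt "0 0 -1.8 0" --pt "0 0 -2.5 0" --pt "0 0 -2 -2" --pt "0 0 -1 -3.3" --pt "0.3 -1 0 0" --pt "0.6 -2 0 0"

```text
time: 12.2
tool_pos: [0.4894, -0.0569, 0.1298]
ee_rot: [-0.0, 0.756, -0.655, 0.0]
contact_force: [0.5, -0.4, -0.0]
grip_width: 0.0209
```

```bash
python3 go.py 628.2 -94.2 130 -81.7
```

```text
t 12.2 tcp mm [489.4 -56.9 129.8] phi -81.78 tilt 0.06 grip 20.9 F [ 0.5 -0.4 -0. ] q [ 12.  12. -14.  -0. -64.  -3.]
shift cm [ 5.68e+00 -1.32e+01 -1.00e-02] twist -0.08
```

>>> apply_moves --pt "1 -2.5 0 0" --pt "1.2 -2.8 0 0" --pt "1.2 -2.8 0 0" --pt "1.2 -2.6 0 0" --pt "0.7 -1.6 0 0" --pt "0.4 -0.9 0 0" --pt "0 0 0 0" --pt "0 0 0 0"

```text
time: 13.0
tool_pos: [0.6276, -0.0942, 0.1288]
ee_rot: [0.0, 0.756, -0.654, -0.0]
contact_force: [0.5, -0.1, -0.3]
grip_width: 0.0209
```

```bash
python3 go.py 628.2 -94.2 60 -81.7; python3 corkw.py 78;  python3 - <<'E'
from meas import *
from cell import bot
im,d=bot.get_image("wrist"); cv2.imwrite("pics/w6.png",im[:,:,::-1])
E
```

```text
t 13.0 tcp mm [627.6 -94.2 128.8] phi -81.75 tilt 0.06 grip 20.9 F [ 0.5 -0.1 -0.3] q [  6.  27.   8.  -0. -71.   3.]
shift cm [ 0.01 -0.06  6.88] twist -0.05
far edge Y (want 32) [np.float64(31.9), np.float64(32.6), np.float64(31.9), np.float64(31.9), np.float64(31.9)]
Y 8 X -32.7 29.6 mid -1.5
Y 14 X -32.4 29.4 mid -1.5
Y 20 X -32.9 29.9 mid -1.5
Y 26 X -32.7 30.2 mid -1.3
```

View pics/w6.png

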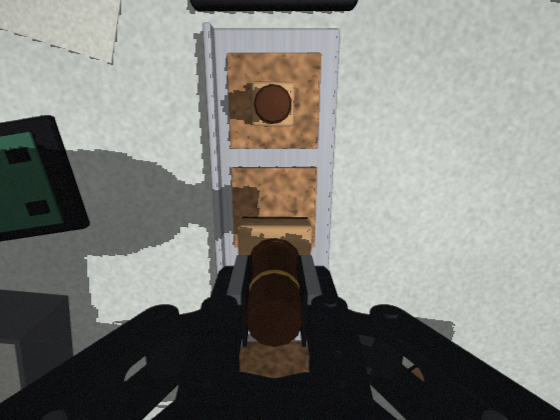

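The wrist view shows stamp_s centred on its cork at (273,103), and stamp_m square above the second cork. I'm lowering stamp_m.

>>> apply_moves --pt "0 0 1 0" --pt "0 0 2 0" --pt "0 0 2 0" --pt "0 0 1 0" --pt "0 0 0.5 0" --pt "0 0 0.3 0" --pt "0 0 0 0" --pt "0 0 0 0"

```text
time: 13.9
tool_pos: [0.6287, -0.0944, 0.0621]
ee_rot: [-0.0, 0.756, -0.654, 0.001]
contact_force: [-0.5, 0.1, 0.3]
grip_width: 0.0206
```

```bash
python3 go.py 627.4 -94.3 58.6 -81.7
```

```text
t 13.9 tcp mm [628.7 -94.4  62.1] phi -81.72 tilt 0.08 grip 20.6 F [-0.5  0.1  0.3] q [  6.  30.   3.   0. -63.   3.]
shift cm [-0.02  0.12  0.35] twist -0.02
```

>>> apply_moves --pt "0 0.08 0.2 0" --pt "0 0 0.1 0" --pt "0 0 0.05 0" --pt "0 0 0 0" --pt "0 0 0 0"

```text
time: 14.4
tool_pos: [0.6275, -0.0945, 0.0587]
ee_rot: [-0.0, 0.756, -0.654, 0.0]
contact_force: [-2.5, 0.6, 5.4]
grip_width: 0.0203
```

```bash
python3 go.py 627.4 -94.3 58.6 -81.7
```

```text
t 14.4 tcp mm [627.5 -94.5  58.7] phi -81.71 tilt 0.05 grip 20.3 F [-2.5  0.6  5.4] q [  6.  30.   2.   0. -62.   3.]
shift cm [-0.02  0.01  0.01] twist -0.01
```

>>> apply_moves --pt "0 0 0 0" --pt "0 0 0 0" --pt "0 0 0 0" --pt "0 0 0 0" --pt "0 0 0 0" --pt "0 0 0 0" --claw 0

```text
time: 15.0
tool_pos: [0.6273, -0.0945, 0.0577]
ee_rot: [0.0, 0.756, -0.654, -0.0]
contact_force: [0.6, -0.6, -0.2]
grip_width: 0.085
```

>>> apply_moves --pt "0 0 -0.5 0" --pt "0 0 -1.5 0" --pt "0 0 -2.5 0" --pt "0 0 -3 0" --pt "0 0 -3 0" --pt "0 0 -1 0" --pt "0 0 0 0"

```text
time: 15.7
tool_pos: [0.6283, -0.0945, 0.175]
ee_rot: [-0.001, 0.756, -0.654, 0.002]
contact_force: [0.8, 0.5, -0.5]
grip_width: 0.0853
```

```bash
python3 go.py 454.8 183.8 170 -114.5; python3 corkw.py 78;  python3 - <<'E'
from meas import *
from cell import bot
c=bot.calibration("wrist"); im,d=bot.get_image("wrist"); cv2.imwrite("pics/w7.png",im[:,:,::-1])
stamps(c,im,d,dict(m=(.6275,-.0943),s=(.6395,-.171)),.017)
E
```

```text
t 15.7 tcp mm [628.3 -94.5 175. ] phi -81.72 tilt 0.24 grip 85.3 F [ 0.8  0.5 -0.5] q [  6.  25.  13.   0. -77.   3.]
shift cm [-30.04  13.17   0.43] twist 32.78
far edge Y (want 32) [np.float64(32.1), np.float64(32.1), np.float64(32.1), np.float64(32.1), np.float64(32.1)]
Y 8 X -32.9 29.3 mid -1.8
Y 14 X -32.8 30.0 mid -1.4
Y 20 X -32.7 29.9 mid -1.4
Y 26 X -32.5 29.7 mid -1.4
m top mean [627.4 -94.8  87.7] 678 circ [627.2 -94.1] 10.6 base [627.3 -94. ] [37.7 38.3] yaw 8.2
s top mean [ 639.5 -170.2   77.7] 684 circ [ 639.3 -170.3] 9.8 base [ 639.6 -170.2] [27.9 27. ] yaw 8.2
```

View pics/w7.png

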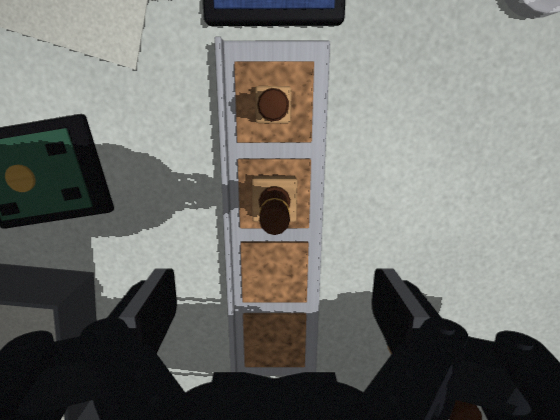

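stamp_m is upright and centred on cork 2, at (274,205) in the picture, within 0.5 mm. Next is stamp_l.

>>> apply_moves --pt "-1.5 0.7 0 0" --pt "-3 1.3 0 0" --pt "-3.4 1.5 0 0" --pt "-3.4 1.5 0 0" --pt "-3.4 1.5 0 0" --pt "-3.4 1.5 0 0" --pt "-3.4 1.5 0 0" --pt "-3.4 1.5 0 0"

```text
time: 16.6
tool_pos: [0.4808, 0.1368, 0.1711]
ee_rot: [0.001, 0.756, -0.654, -0.001]
contact_force: [-0.3, 0.6, 0.0]
grip_width: 0.0852
```

>>> apply_moves --pt "-3.2 1.3 0 0" --pt "-1.9 0.8 0 0" --pt "0 0 0.5 8.2" --pt "0 0 0.5 8.2" --pt "0 0 0.5 8.2" --pt "0 0 0.5 8.2" --pt "0 0 0 0" --pt "0 0 0 0"

```text
time: 17.4
tool_pos: [0.454, 0.1832, 0.1519]
ee_rot: [-0.001, -0.542, 0.84, -0.0]
contact_force: [-0.5, -0.6, 1.3]
grip_width: 0.0855
```

```bash
python3 go.py 454.8 183.8 50 -114.5;  python3 - <<'E'
from meas import *
from cell import bot
c=bot.calibration("wrist"); im,d=bot.get_image("wrist"); cv2.imwrite("pics/w8.png",im[:,:,::-1])
stamps(c,im,d,dict(l=(.455,.184)))
E
```

```text
t 17.4 tcp mm [454.  183.2 151.9] phi -114.3 tilt 0.12 grip 85.5 F [-0.5 -0.6  1.3] q [ 40.  11. -12.  -0. -68. -65.]
shift cm [-0.11 -0.06 10.19] twist 0.2
l top mean [453.6 183.9  80.7] 889 circ [453.7 184.4] 11.5 base [453.9 184.4] [48.  48.1] yaw -25.0
```

View pics/w8.png

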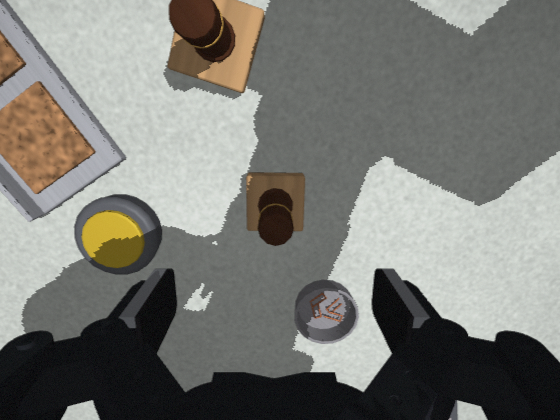

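stamp_l is centred in the wrist view at (275,205), with the tin and sponge well clear of the fingers.

>>> apply_moves --pt "-0.1 0.05 2 0.6" --pt "0 0 2.5 0" --pt "0 0 2.5 0" --pt "0 0 2 0" --pt "0 0 1 0" --pt "0 0 0.2 0" --pt "0 0 0 0"

```text
time: 18.15
tool_pos: [0.4549, 0.1849, 0.0513]
ee_rot: [0.0, -0.537, 0.844, -0.0]
contact_force: [0.5, 0.1, 0.2]
grip_width: 0.0855
```

>>> apply_moves --pt "0 0 0 0" --pt "0 0 0 0" --pt "0 0 0 0" --pt "0 0 0 0" --pt "0 0 0 0" --pt "0 0 0 0" --pt "0 0 0 0" --pt "0 0 0 0" --claw 1

```text
time: 18.95
tool_pos: [0.4546, 0.1848, 0.0511]
ee_rot: [0.0, -0.536, 0.844, -0.0]
contact_force: [-1.3, -0.2, 4.3]
grip_width: 0.0227
```

```bash
python3 go.py 616.1 -17.2 155 -81.7
```

```text
t 18.95 tcp mm [454.6 184.8  51.1] phi -115.11 tilt 0.03 grip 22.7 F [-1.3 -0.2  4.3] q [ 40.  16. -21.   0. -53. -66.]
shift cm [ 11.43 -23.2  -10.39] twist -33.41
```

>>> apply_moves --pt "0 0 -0.5 0" --pt "0 0 -1 0" --pt "0 0 -2 0" --pt "0 0 -2.5 -5" --pt "0 0 -2.5 -8" --pt "0 0 -1.5 -8" --pt "0 0 -0.4 -8" --pt "0 0 0 -4.4"

```text
time: 19.75
tool_pos: [0.455, 0.185, 0.1565]
ee_rot: [-0.001, 0.758, -0.652, 0.0]
contact_force: [-0.6, -0.7, -1.1]
grip_width: 0.0227
```

```bash
python3 go.py 616.1 -17.2 155 -81.7
```

```text
t 19.75 tcp mm [455.  185.  156.5] phi -81.44 tilt 0.15 grip 22.7 F [-0.6 -0.7 -1.1] q [ 40.  10. -12.   0. -68. -32.]
shift cm [ 22.39 -12.92   0.15] twist 0.26
```

>>> apply_moves --pt "1 -0.6 0 0" --pt "2 -1.2 0 0" --pt "3 -1.7 0 0" --pt "3.2 -1.8 0 0" --pt "3.2 -1.8 0 0" --pt "3.2 -1.8 0 0" --pt "3 -1.7 0 0" --pt "2 -1.3 0 0"

```text
time: 20.55
tool_pos: [0.6029, -0.0048, 0.1546]
ee_rot: [0.0, 0.755, -0.656, -0.0]
contact_force: [-1.0, 0.5, -0.1]
grip_width: 0.0225
```

>>> apply_moves --pt "1.2 -0.7 0 0" --pt "0.6 -0.3 0 0" --pt "0 0 0 0" --pt "0 0 0 0"

```text
time: 20.95
tool_pos: [0.6139, -0.0178, 0.1549]
ee_rot: [-0.0, 0.756, -0.654, -0.0]
contact_force: [-0.9, -0.4, -0.3]
grip_width: 0.0228
```

```bash
python3 go.py 616.1 -17.2 68.1 -81.7; python3 corkw.py 156;  python3 - <<'E'
from meas import *
from cell import bot
im,d=bot.get_image("wrist"); cv2.imwrite("pics/w9.png",im[:,:,::-1])
E
```

```text
t 20.95 tcp mm [613.9 -17.8 154.9] phi -81.71 tilt 0.02 grip 22.8 F [-0.9 -0.4 -0.3] q [ 13.  24.   7.  -0. -73.  -5.]
shift cm [-0.02 -0.22  8.68] twist -0.01
far edge Y (want 32) [np.float64(31.8), np.float64(31.7), np.float64(31.7), np.float64(31.7), np.float64(31.7)]
Y 8 X -33.0 29.4 mid -1.8
Y 14 X -32.9 29.2 mid -1.8
Y 20 X -32.7 29.8 mid -1.5
Y 26 X -32.5 29.6 mid -1.5
```

View pics/w9.png

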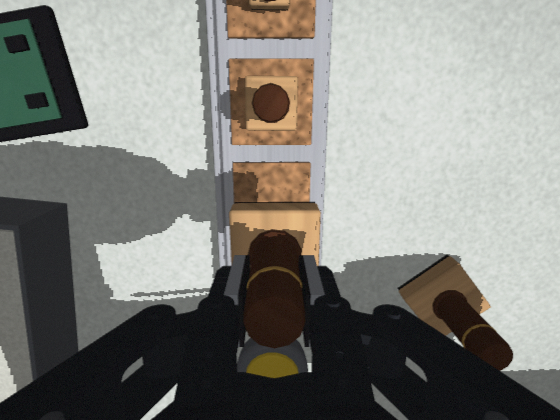

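stamp_l hangs square above cork 3, with stamp_m centred at (270,103). I'm shifting 2 mm and lowering.

>>> apply_moves --pt "-0.06 -0.2 1 0" --pt "0 0 2 0" --pt "0 0 2.2 0" --pt "0 0 1.8 0" --pt "0 0 0.8 0" --pt "0 0 0.4 0" --pt "0 0 0 0" --pt "0 0 0 0"

```text
time: 21.85
tool_pos: [0.6169, -0.0174, 0.0737]
ee_rot: [-0.001, 0.756, -0.654, 0.001]
contact_force: [-0.1, -0.5, -0.4]
grip_width: 0.0228
```

```bash
python3 go.py 615.9 -16.9 68.1 -81.7
```

```text
t 21.85 tcp mm [616.9 -17.4  73.7] phi -81.7 tilt 0.1 grip 22.8 F [-0.1 -0.5 -0.4] q [ 13.  27.   0.   0. -63.  -5.]
shift cm [-0.06  0.09  0.56] twist -0.0
```

>>> apply_moves --pt "-0.05 0.05 0.2 0" --pt "0 0 0.2 0" --pt "0 0 0.1 0" --pt "0 0 0.05 0" --pt "0 0 0 0" --pt "0 0 0 0"

```text
time: 22.45
tool_pos: [0.6158, -0.0171, 0.0681]
ee_rot: [-0.0, 0.756, -0.654, 0.0]
contact_force: [-2.9, 0.6, 5.7]
grip_width: 0.0226
```

```bash
python3 go.py 615.9 -16.9 68.1 -81.7
```

```text
t 22.45 tcp mm [615.8 -17.1  68.1] phi -81.71 tilt 0.03 grip 22.6 F [-2.9  0.6  5.7] q [ 13.  28.  -0.   0. -62.  -5.]
shift cm [-0.02 -0.02  0.  ] twist -0.01
```

>>> apply_moves --pt "0 0 0 0" --pt "0 0 0 0" --pt "0 0 0 0" --pt "0 0 0 0" --pt "0 0 0 0" --pt "0 0 0 0" --claw 0

```text
time: 23.05
tool_pos: [0.6157, -0.0171, 0.0672]
ee_rot: [0.0, 0.756, -0.654, -0.0]
contact_force: [0.0, -0.7, -0.7]
grip_width: 0.0857
```

>>> apply_moves --pt "0 0 -0.5 0" --pt "0 0 -1.5 0" --pt "0 0 -2.5 0" --pt "0 0 -3 0" --pt "0 0 -3 0" --pt "0 0 -1 0" --pt "0 0 0 0"

```text
time: 23.75
tool_pos: [0.6167, -0.017, 0.1845]
ee_rot: [-0.002, 0.756, -0.654, 0.001]
contact_force: [-0.1, -0.3, -0.4]
grip_width: 0.0857
```

```bash
python3 go.py 443.5 54.2 170 -132.5; python3 - <<'E'
from meas import *
from cell import bot
c=bot.calibration("wrist"); im,d=bot.get_image("wrist"); cv2.imwrite("pics/w10.png",im[:,:,::-1])
stamps(c,im,d,dict(l=(.616,-.017),m=(.6275,-.0943)),.017)
E
```

```text
t 23.75 tcp mm [616.7 -17.  184.5] phi -81.72 tilt 0.25 grip 85.7 F [-0.1 -0.3 -0.4] q [ 13.  23.  10.   0. -77.  -5.]
shift cm [-9.54 16.12  1.38] twist 50.78
l top mean [615.8 -18.3  97.7] 790 circ [615.7 -17.8] 11.6 base [615.6 -17.6] [48.  48.3] yaw 8.6
m top mean [627.4 -93.9  87.8] 824 circ [627.4 -93.8] 10.6 base [627.4 -93.9] [38.1 37.2] yaw 8.1
```

View pics/w10.png

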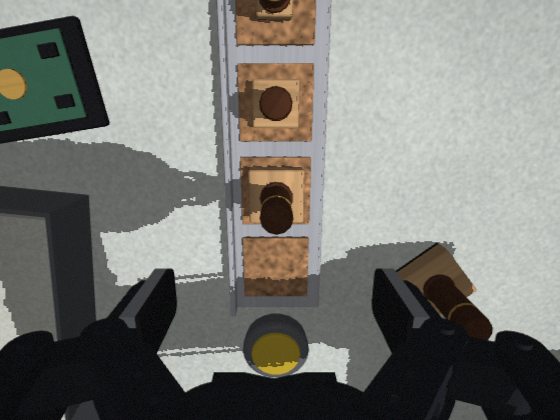

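stamp_l stands centred on cork 3 at (276,195), within 1 mm. Next is stamp_xl.

>>> apply_moves --pt "-0.6 1 0 0" --pt "-1.2 2 0 0" --pt "-1.7 2.9 0 0" --pt "-1.7 2.9 0 0" --pt "-1.7 2.9 0 0" --pt "-1.4 2.3 0 0" --pt "-0.9 1.6 0 0" --pt "-0.3 0.5 0 0"

```text
time: 24.6
tool_pos: [0.4405, 0.0539, 0.1811]
ee_rot: [0.001, 0.757, -0.654, -0.001]
contact_force: [0.6, 0.2, 0.7]
grip_width: 0.0851
```

>>> apply_moves --pt "0 0 0.5 -8" --pt "0 0 0.5 -8" --pt "0 0 0.5 -8" --pt "0 0 0.5 -8" --pt "0 0 0 -7.2" --pt "0 0 0 0" --pt "0 0 0 0"

```text
time: 25.3
tool_pos: [0.4427, 0.0535, 0.1616]
ee_rot: [0.001, 0.931, -0.364, -0.0]
contact_force: [0.1, -0.4, -0.1]
grip_width: 0.0857
```

```bash
python3 go.py 443.5 54.2 60 -42.5;  python3 - <<'E'
from meas import *
from cell import bot
c=bot.calibration("wrist"); im,d=bot.get_image("wrist"); cv2.imwrite("pics/w11.png",im[:,:,::-1])
stamps(c,im,d,dict(xl=(.4435,.054)))
E
```

```text
t 25.3 tcp mm [442.7  53.5 161.6] phi -42.73 tilt 0.08 grip 85.7 F [ 0.1 -0.4 -0.1] q [ 27.   5. -17.  -0. -68.  20.]
shift cm [ 0.02 -0.12 10.16] twist -0.23
xl top mean [443.9  54.2  90.7] 1069 circ [443.4  54.7] 12.8 base [443.4  54.7] [58.1 58.1] yaw -42.3
```

View pics/w11.png

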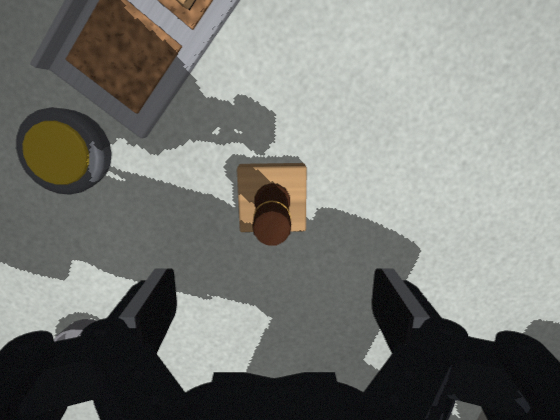

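stamp_xl is centred in the view at about (272,205). I'm going down on it.

>>> apply_moves --pt "0 -0.12 2 0" --pt "0 0 2.5 0" --pt "0 0 2.5 0" --pt "0 0 1.8 0" --pt "0 0 1 0" --pt "0 0 0.3 0" --pt "0 0 0 0"

```text
time: 26.05
tool_pos: [0.4438, 0.0546, 0.0615]
ee_rot: [0.0, 0.932, -0.363, 0.0]
contact_force: [0.5, -0.2, 0.7]
grip_width: 0.0854
```

>>> apply_moves --pt "0 0 0 0" --pt "0 0 0 0" --pt "0 0 0 0" --pt "0 0 0 0" --pt "0 0 0 0" --pt "0 0 0 0" --pt "0 0 0 0" --pt "0 0 0 0" --claw 1

```text
time: 26.85
tool_pos: [0.444, 0.0547, 0.0618]
ee_rot: [-0.0, 0.932, -0.362, 0.0]
contact_force: [-0.7, 1.1, 4.7]
grip_width: 0.025
```

```bash
python3 go.py 604.6 60.2 150 -81.7
```

```text
t 26.85 tcp mm [444.   54.7  61.8] phi -42.51 tilt 0.06 grip 25.0 F [-0.7  1.1  4.7] q [ 27.  11. -26.   0. -53.  20.]
shift cm [ 11.48 -11.26  -8.8 ] twist 39.19
```

>>> apply_moves --pt "0 0 -0.5 0" --pt "0 0 -1 0" --pt "0 0 -2 0" --pt "0 0 -2.5 7.4" --pt "0 0 -2 8" --pt "0 0 -1 8" --pt "0 0 0 8" --pt "0 0 0 8"

```text
time: 27.65
tool_pos: [0.4435, 0.0547, 0.1521]
ee_rot: [-0.0, 0.753, -0.658, 0.0]
contact_force: [-0.7, -0.3, -0.5]
grip_width: 0.0246
```

```bash
python3 go.py 604.6 60.2 152 -81.8
```

```text
t 27.65 tcp mm [443.5  54.7 152.1] phi -82.26 tilt 0.06 grip 24.6 F [-0.7 -0.3 -0.5] q [ 27.   6. -18.  -0. -66. -19.]
shift cm [  1.62 -16.04   0.02] twist -0.46
```

>>> apply_moves --pt "0.1 -1 0 0" --pt "0.2 -2 0 0" --pt "0.3 -3 0 0" --pt "0.3 -3 0 0" --pt "0.3 -3 0 0" --pt "0.2 -2 0 0" --pt "0.1 -1.3 0 0" --pt "0.1 -0.7 0 0"

```text
time: 28.45
tool_pos: [0.6054, 0.0611, 0.1505]
ee_rot: [0.0, 0.756, -0.654, -0.0]
contact_force: [-0.2, -0.1, -0.7]
grip_width: 0.0245
```

>>> apply_moves --pt "0 0 0 0" --pt "0 0 0 0"

```text
time: 28.65
tool_pos: [0.6038, 0.0611, 0.1511]
ee_rot: [0.0, 0.756, -0.655, -0.0]
contact_force: [0.3, -0.8, -0.1]
grip_width: 0.0249
```

```bash
python3 go.py 604.6 60.2 78.8 -81.7; python3 corkw.py 234;  python3 - <<'E'
from meas import *
from cell import bot
im,d=bot.get_image("wrist"); cv2.imwrite("pics/w12.png",im[:,:,::-1])
E
```

```text
t 28.65 tcp mm [603.8  61.1 151.1] phi -81.86 tilt 0.03 grip 24.9 F [ 0.3 -0.8 -0.1] q [ 21.  23.   6.  -0. -72. -12.]
shift cm [ 0.1  -0.07  7.23] twist -0.16
far edge Y (want 32) [np.float64(32.4), np.float64(32.4), np.float64(32.4), np.float64(32.5), np.float64(31.7)]
Y 8 X -32.9 29.3 mid -1.8
Y 14 X -32.8 29.2 mid -1.8
Y 20 X -32.6 29.7 mid -1.4
Y 26 X -32.5 29.6 mid -1.4
```

View pics/w12.png

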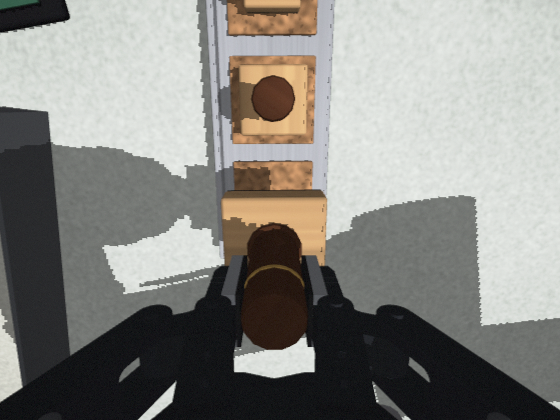

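stamp_xl is square above cork 4, with stamp_l centred at (273,98). I'm lowering it.

>>> apply_moves --pt "0.12 -0.07 1 0" --pt "0 0 2 0" --pt "0 0 2 0" --pt "0 0 1 0" --pt "0 0 0.4 0" --pt "0 0 0.3 0" --pt "0 0 0 0" --pt "0 0 0 0"

```text
time: 29.55
tool_pos: [0.6055, 0.0602, 0.0851]
ee_rot: [-0.001, 0.755, -0.655, 0.0]
contact_force: [-1.0, -0.0, -0.1]
grip_width: 0.0248
```

```bash
python3 go.py 604.6 59.9 78.8 -81.7
```

```text
t 29.55 tcp mm [605.5  60.2  85.1] phi -81.91 tilt 0.08 grip 24.8 F [-1.  -0.  -0.1] q [ 20.  26.  -0.   0. -64. -12.]
shift cm [0.02 0.1  0.63] twist -0.21
```

>>> apply_moves --pt "0 0.05 0.3 0" --pt "0 0 0.2 0" --pt "0 0 0.1 0" --pt "0 0 0.05 0" --pt "0 0 0 0" --pt "0 0 0 0"

```text
time: 30.15
tool_pos: [0.6046, 0.0601, 0.0789]
ee_rot: [-0.0, 0.755, -0.655, 0.0]
contact_force: [-2.4, -0.0, 4.5]
grip_width: 0.0251
```

```bash
python3 go.py 604.6 59.9 78.8 -81.7
```

```text
t 30.15 tcp mm [604.6  60.1  78.9] phi -81.91 tilt 0.04 grip 25.1 F [-2.4 -0.   4.5] q [ 20.  26.  -1.   0. -63. -12.]
shift cm [0.02 0.   0.01] twist -0.21
```

>>> apply_moves --pt "0 0 0 0" --pt "0 0 0 0" --pt "0 0 0 0" --pt "0 0 0 0" --pt "0 0 0 0" --pt "0 0 0 0" --claw 0

```text
time: 30.75
tool_pos: [0.6045, 0.0601, 0.0777]
ee_rot: [0.0, 0.755, -0.656, -0.0]
contact_force: [-0.7, -0.2, 0.2]
grip_width: 0.0854
```

>>> apply_moves --pt "0 0 -0.5 0" --pt "0 0 -1.5 0" --pt "0 0 -2.5 0" --pt "0 0 -3 0" --pt "0 0 -3 0" --pt "0 0 -2 0" --pt "0 0 0 0"

```text
time: 31.45
tool_pos: [0.6063, 0.0602, 0.2071]
ee_rot: [-0.003, 0.755, -0.655, 0.002]
contact_force: [0.2, 0.2, 0.0]
grip_width: 0.0855
```

```bash
python3 - <<'E'
from meas import *
from cell import bot
c=bot.calibration("wrist"); im,d=bot.get_image("wrist"); cv2.imwrite("pics/w13.png",im[:,:,::-1])
stamps(c,im,d,dict(xl=(.6046,.060),l=(.616,-.017)),.017)
E
```

```text
xl top mean [604.7  59.4 107.7] 854 circ [604.6  59.9] 12.7 base [612.6  61.8] [74.2 58.7] yaw 8.9
l top mean [615.7 -17.4  97.8] 889 circ [615.7 -17.5] 11.7 base [615.7 -17.3] [48.2 47.3] yaw 8.1
```

>>> apply_moves --pt "0 2 0 0" --pt "0 4 0 0" --pt "0 4 0 0" --pt "0 4 0 0" --pt "0 4 0 0" --pt "0 4 0 0" --pt "0 2 0 0" --pt "0 0 0 0"

```text
time: 32.3
tool_pos: [0.3644, 0.0257, 0.2025]
ee_rot: [-0.0, 0.755, -0.655, -0.0]
contact_force: [0.3, 0.8, 1.2]
grip_width: 0.0854
```

```bash
python3 - <<'E'
from meas import *
from cell import bot
for n in ("top","scene"):
    c=bot.calibration(n); im,d=bot.get_image(n); cv2.imwrite(f"pics/{n}14.png",im[:,:,::-1])
    print(n); stamps(c,im,d,dict(xl=(.6046,.060),l=(.616,-.017),m=(.6275,-.0943),s=(.6395,-.1707)),.017)
E
python3 go.py
```

```text
top
xl top mean [604.3  61.1 108.1] 118 circ [604.6  61. ] 12.5 base [613.1  62.3] [75.2 57.9] yaw 9.2
l top mean [615.3 -16.3  98.1] 94 circ [615.6 -16.4] 11.2 base [615.7 -16.8] [48.1 48.1] yaw 8.9
m top mean [626.9 -92.8  88.3] 75 circ [627.9 -93.1] 10.5 base [627.  -92.6] [38.7 38.5] yaw 11.8
s top mean [ 639.1 -168.9   78. ] 66 circ [ 639.8 -169. ] 9.7 base [ 639.3 -169. ] [28.4 27.5] yaw 9.2
scene
xl top mean [606.7  58.4 108.4] 110 circ [605.8  60.2] 13.5 base [614.2  60.4] [73.6 59. ] yaw 8.3
l top mean [617.6 -19.3  98.3] 104 circ [616.8 -18.5] 11.7 base [617.1 -18.4] [47.8 49. ] yaw 8.3
m top mean [629.3 -95.2  88.4] 99 circ [628.3 -94.3] 10.8 base [628.7 -94.5] [38.3 38.6] yaw 7.7
s top mean [ 641.8 -171.2   78.4] 92 circ [ 641.6 -171. ] 9.6 base [ 641.6 -170.8] [27.1 27.8] yaw 6.2
t 32.4 tcp mm [366.7  26.3 202.6] phi -81.9 tilt 0.01 grip 85.4 F [ 0.3 -0.1 -0.5] q [ 29.  -6. -22.  -0. -74. -21.]
```

View pics/top14.png

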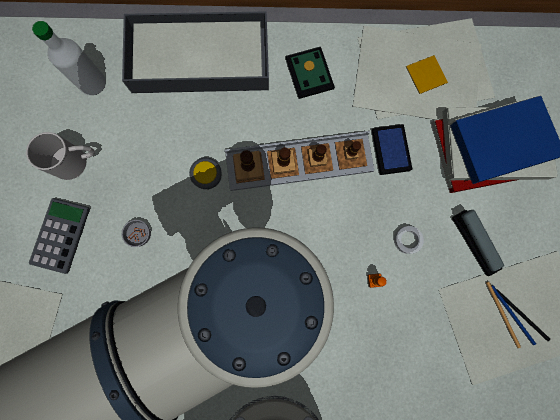

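View pics/scene14.png

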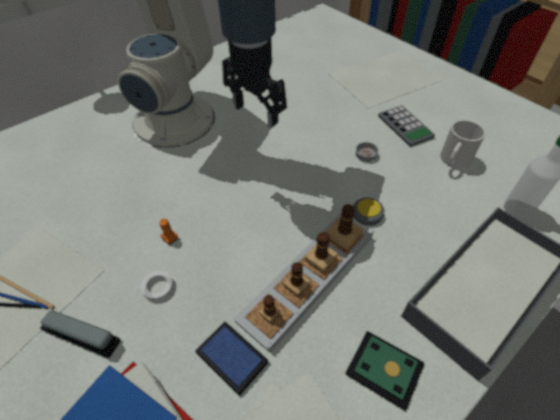

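Both views show all four stamps upright and in size order: s at the ink pad end (350,150), then m and l, with xl at the sponge end (247,162). Nothing is touching the robot, so I'm handing in.

```bash
python3 -c "
from cell import bot
print(bot.finish_job())"
```

```text
the job is handed in; nothing more can be done
None
```

All four stamps stand upright and let go of on the cork squares, in the order asked: smallest beside the ink pad, then second smallest, second largest, and largest at the sponge end. I gripped each one by its handle and turned it square to the strip. I lowered each until there was light contact (about 3–6 N) before releasing. The job was handed in at about 32 s with the arm well clear.

- **Position:** in the last top, scene and wrist views, each stamp is within about 2 mm of its cork's centre. The biggest difference is the smallest stamp, about 2 mm along the row in the top view; the wrist and scene views put it within about 1 mm.
- **Yaw:** the stamps' sides match the strip's 8.3° to within about 1° in the wrist views. The coarser top and scene views scatter up to about 3.5°.
- **Heights:** every handle top measures the right height for its stamp standing on the cork.
- **Checks that disagreed:**
  - The top and scene cameras differ from each other by 2–3 mm, so I compared stamp and cork within the same camera.
  - The base outline of the largest stamp came out too long (74 mm instead of 58 mm), I think because the strip's lip was caught in it. I used its handle centre instead, and its 8.9° yaw (up to 9.2° in the top view) comes from that same outline.

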